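# Point out the shard and the chip it came from

## Task

Three broken clay pots stand on the board and their three broken-off pieces lie in the tray. Show the restorer which piece mends the pot with the gap in its rim: point straight down at the curved rim shard with the fingertips two or three centimetres above it and stay there for two seconds, then point in the same way down at the gap, two or three centimetres above the level of the rim, for two seconds, and finally raise the hand well clear (more than 20 cm above the table). Touch, move and lift nothing, point at no other piece or pot, and keep the hand high while passing over things.

Things in the scene. Friction and masses are not known exactly. Their poses are not given: they have to be found in the camera images.
- shard_top (a point): the middle of the upper face of the rim shard, about 18 mm above the table. The shard is a slightly curved, plate-like piece of dark clay, 50 mm (across the curve) x 30 mm, 5 mm thick, lying hollow side down in the tray, its broken edges paler: its shape is that of the gap in the chipped pot
- chip (a point): the middle of the gap in the chipped pot's rim, at rim height (102 mm above the table, 40 mm from the pot's axis, in the middle of the wall's thickness). The gap is 50 mm wide at the rim, 30 mm deep in its middle; its broken edge is of paler bare clay, as at every break
- chipped_pot: straight round pot, open at the top, dark clay, 85 mm across, 90 mm high, wall 5 mm, loose on the board; origin at the centre of its underside, its +x axis points to the gap in its rim
- mug: open round cup of the same clay, whole rim, 78 mm across, 82 mm high, with two short stubs on its +y side where its handle broke off; origin at the centre of its underside
- jar: closed squat lidded jar of the same clay, 80 mm across, 79 mm high with the small stub of its broken lid knob; origin at the centre of its underside
- rim_shard: the rim shard (see shard_top), loose in the tray; origin under its middle, on the tray floor
- handle_piece: the mug's broken handle, a half ring of round clay bar 11 mm thick, about 51 mm x 35 mm, lying flat in the tray, loose; origin about in the middle of the half ring, on the tray floor
- knob_piece: the jar's broken lid knob, a mushroom 24 mm across and 21 mm high, standing in the tray, loose; origin at the centre of its underside
- ware_board: fixed flat plywood board 115 mm (x) x 310 mm (y), 12 mm thick, on the table; the three pots stand in a row along it; origin at the centre of its underside
- piece_tray: fixed shallow wooden tray 120 mm (x) x 230 mm (y), 16 mm high, floor 5 mm thick, on the table; the three pieces lie in a row along it; origin at the centre of its underside
- brush_cup: bystander: white cup 80 mm across, 85 mm high, its brushes reach 185 mm above the table, beyond the board and tray; origin at the centre of its underside
- lacquer_jar: bystander: small amber jar with a black cap, 56 mm across, 50 mm high, beyond the work; origin at the centre of its underside
- engraver: bystander: black engraving handpiece 145 mm long on a low steel rest, 34 mm high, beyond the work; origin under the handpiece, on the table

How it is judged:
By the outcome, as a careful person would: the job done as asked, in the order asked, and still so for the second after the job is handed in, with the robot touching nothing.
It also fails if it takes over 53 s, if anything falls off the work surface, if the arm or the gripper's body presses on something with over 40 N, if the wrist force passes 120 N, or if a joint passes its speed limit or range.

## Robot

A 6-joint arm with a two-finger parallel gripper is mounted at the origin on the work surface. World frame = base frame: x ahead of the robot, y to its left, z up, the work surface at z = 0. Lengths are in m, angles in rad, forces in N, time in s.
With the tool pointing down it reaches from about 0.4 to 0.925 m from the base axis. Payload 12.5 kg.
Tool frame: the origin (TCP) lies at the very end of the fingers, on their centre line; the grasp point (between the pads) lies 19 mm behind it; z points along the fingers, y is the line along which they close (so a half turn about z gives the same grasp; the last joint's range is limited). The gripper opens to 95 mm and grips with 3 to 60 N. Pads are 20 mm wide; open, the fingers measure 119 mm over their backs; the gripper's body (75 mm by 180 mm) begins 59 mm behind the grasp point.
Start: joints at [1.238, 0.491, 1.559, -0, 1.092, -0.106], TCP at [0.141, 0.609, 0.215] pointing down, gripper open.
Joint ranges: [-3.1, 3.1], [-0.84, 2.19], [0.05, 2.79], [-1.13, 4.28], [0.06, 2.93], [-2.69, 2.69]. Speed limits (rad/s): [2.22, 2.22, 2.79, 3.14, 3.14, 3.14].

## Interface

Orientations are given as a unit quaternion [w, x, y, z].
In Python, from station import * gives the robot as it stands. Calls block until the motion is done:
- move_to(position, orientation): joint-space move of the TCP to a pose.
- move_straight(position, frame=None, velocity=0.15, force_limit=None): straight line of the TCP; frame=None keeps the orientation; velocity is the mean speed in m/s. With force_limit (N) it stops when the force on the tool has changed by that much, and returns True; else False.
- set_joints(angles): joint-space move.
- ungrasp() and grasp(force=None): open the fingers fully, or close them until they stop; force is the grip in N (None keeps the last).
- wait(seconds).
- solve_ik(position, orientation): joint angles nearest the present ones, or None.
- grab_frame(name): name is "scene" or "top" or "wrist"; returns a dict with "color" (480x640x3 uint8, red, green, blue), "depth" (480x640 float32, m along the optical axis (not along the pixel's ray), 0 where there is no reading), "vfov" (degrees; the focal length in pixels is half the picture's height over the tangent of half this angle, whatever the lens; pixels are square), "cx", "cy" (the principal point, pixels), "eye" and "rotation" of the camera in the world. Camera axes: x right, y up, looking along -z (the intrinsics and any distortion apply to the point x, -y, -z); pixel columns grow to the right and rows downward; lengths in m; the calibration is good to about 2 mm. A picture is of the moment at which its call begins.
A pose or a line that the arm cannot do raises IKError and nothing moves.
- hand_in(): hands the job in; it is judged then, once.
Trained networks look in the newest picture that a camera, given by its name, has taken for a name from the list of things; names that differ only in an ending like _2 or _b are one class to them, and where a whole thing is asked for, a point or a joint stands for the part that bears it (a point fixed in the world has none). Each returns a list of dicts, best first, with "confidence" (0 to 1); they miss things now and then, are a little off and sometimes report something else, mostly with a low value. They report only what shows in the picture. A call takes as long as a camera call.
- find_in(thing, camera): "bbox" ([left, top, width, height] in pixels, round what is visible of it).
- masks_of(thing, camera): "region" (480x640 bool, what is visible of it) and "bbox" ([left, top, width, height] in pixels, round what is visible of it).
Readings, each from a call of its own:
- get_time(): time.
- get_joints(): joint angles.
- get_joint_velocities(): joint speeds.
- get_joint_torque(): joint torques, N m.
- get_ee_pos(): TCP position.
- get_eef_rot(): TCP orientation.
- get_force(): force on the tool from outside, world axes, zero at the start.
- get_torque(): the same for the moment, N m.
- get_gripper_width(): finger opening in m.
- get_grip_force(): force on a finger pad.
Only numpy, scipy, OpenCV 4.12 (cv2) and the standard library are available. Lean on these libraries where they do the work, as an engineer would, in place of code of your own. Each camera call takes 0.05 s, during which the arm holds its last target. There are 200 camera calls.

## Working session

There is one attempt and no reset: what is moved stays moved. The work goes in short steps, each a Python script; the robot and the scene stay as the last script left them, time stands still between calls to the robot, and variables do not carry over. Pictures are saved under pics/ and viewed, at most 10 in all, crops included, and the job is handed in when it is done.

```bash
mkdir -p pics; cat > h.py <<'E'
from station import *
import numpy as np, cv2
def cloud(f):
    d=f["depth"]; fl=240/np.tan(np.radians(f["vfov"])/2)
    v,u=np.mgrid[0:480,0:640]
    p=np.stack([(u-f["cx"])/fl*d,-(v-f["cy"])/fl*d,-d],-1)
    w=p@np.array(f["rotation"]).T+np.array(f["eye"]); w[d<=0]=np.nan
    return w
def save(f,n): cv2.imwrite(f"pics/{n}.png",f["color"][:,:,::-1])
E
python3 - <<'E'
from h import *
for c in("scene","top"):
    f=grab_frame(c); save(f,c); w=cloud(f)
    print(c,f["eye"],f["vfov"],{k:f[k] for k in f if k not in("color","depth","rotation")})
    for t in("rim_shard","chipped_pot","mug","jar","handle_piece","knob_piece","chip","brush_cup"):
        for m in masks_of(t,c)[:2]:
            q=w[m["region"]]; q=q[~np.isnan(q[:,0])]
            print(t,round(m["confidence"],2),m["bbox"],np.round(np.median(q,0),3) if len(q) else None,np.round(np.percentile(q,[2,98],axis=0),3).tolist() if len(q) else None)
print(get_eef_rot(),get_time())
E
```

```text
Traceback (most recent call last):
  File "h.py", line 7, in cloud
    w=p@np.array(f["rotation"]).T+np.array(f["eye"]); w[d<=0]=np.nan
      ~^~~~~~~~~~~~~~~~~~~~~~~~~~
ValueError: matmul: Input operand 1 has a mismatch in its core dimension 0, with gufunc signature (n?,k),(k,m?)->(n?,m?) (size 4 is different from 3)
```

```bash
sed -i 's/np.array(f\["rotation"\]).T/R.from_quat(np.array(f["rotation"])[[1,2,3,0]]).as_matrix().T/; s/^import numpy.*/&\nfrom scipy.spatial.transform import Rotation as R/' h.py
python3 - <<'E'
from h import *
for c in("scene","top"):
    f=grab_frame(c); save(f,c); w=cloud(f)
    print(c,{k:f[k] for k in f if k not in("color","depth")})
    for t in("rim_shard","chipped_pot","mug","jar","handle_piece","knob_piece","chip","brush_cup"):
        for m in masks_of(t,c)[:2]:
            q=w[m["region"]]; q=q[~np.isnan(q[:,0])]
            print(t,round(m["confidence"],2),m["bbox"],np.round(np.median(q,0),3) if len(q) else None,np.round(np.percentile(q,[2,98],axis=0),3).tolist() if len(q) else None)
print(get_eef_rot(),get_time())
E
```

```text
scene {'vfov': 57.977770871065324, 'cx': 320.5759194050326, 'cy': 243.5830478541206, 'eye': array([ 1.07461832, -0.32399628,  0.51328859]), 'rotation': array([0.80030352, 0.40269459, 0.19691007, 0.39821824])}
rim_shard 0.58 [382.5, 212.9, 25.7, 18.4] [0.575 0.257 0.015] [[0.542, 0.245, 0.004], [0.594, 0.279, 0.019]]
chipped_pot 0.88 [210.2, 216.6, 52.1, 68.2] [ 0.546 -0.085  0.072] [[0.483, -0.121, 0.021], [0.564, -0.042, 0.102]]
mug 0.72 [91.5, 267.5, 63.1, 70.2] [ 0.55  -0.274  0.068] [[0.492, -0.308, 0.022], [0.565, -0.239, 0.094]]
jar 0.93 [154.0, 250.0, 54.5, 57.0] [ 0.544 -0.183  0.065] [[0.495, -0.215, 0.012], [0.56, -0.142, 0.086]]
jar 0.64 [87.1, 260.8, 201.3, 104.6] [ 0.562 -0.211  0.012] [[0.477, -0.328, 0.002], [0.586, -0.03, 0.013]]
chip 0.91 [209.9, 218.3, 56.0, 66.5] [ 0.546 -0.085  0.071] [[0.483, -0.121, 0.018], [0.564, -0.041, 0.102]]
brush_cup 0.38 [435.1, 235.4, 46.6, 50.4] [0.735 0.242 0.023] [[0.679, 0.224, -0.001], [0.792, 0.275, 0.034]]
top {'vfov': 54.5093966719969, 'cx': 319.06150466118, 'cy': 235.41937813133862, 'eye': array([0.49813589, 0.01676865, 0.90087
[... 645 characters left out ...]
, 272.8, 45.3, 41.9] [ 0.517 -0.17   0.08 ] [[0.482, -0.207, 0.042], [0.553, -0.139, 0.088]]
jar 0.58 [159.3, 155.0, 40.1, 71.1] [0.718 0.25  0.027] [[0.674, 0.226, 0.005], [0.782, 0.286, 0.034]]
handle_piece 0.56 [201.9, 253.9, 25.6, 20.4] [0.572 0.203 0.014] [[0.56, 0.171, 0.006], [0.599, 0.215, 0.018]]
knob_piece 0.68 [247.1, 264.8, 13.5, 15.0] [0.562 0.119 0.023] [[0.553, 0.11, 0.019], [0.573, 0.129, 0.026]]
chip 0.74 [332.7, 268.0, 55.5, 51.6] [ 0.519 -0.084  0.019] [[0.48, -0.117, 0.015], [0.556, -0.038, 0.103]]
brush_cup 0.65 [278.1, 117.5, 47.5, 66.0] [0.777 0.016 0.069] [[0.734, -0.018, 0.003], [0.808, 0.052, 0.174]]
[2.47525037e-05 1.13172171e-01 9.93575391e-01 3.73037259e-05] 0.95
```

View pics/scene.png

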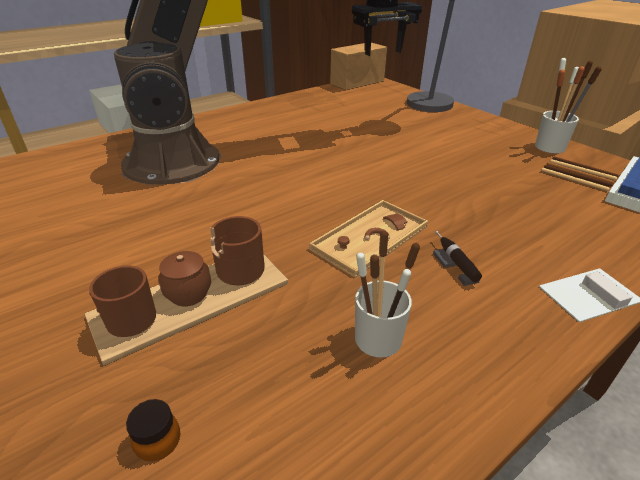

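View pics/top.png

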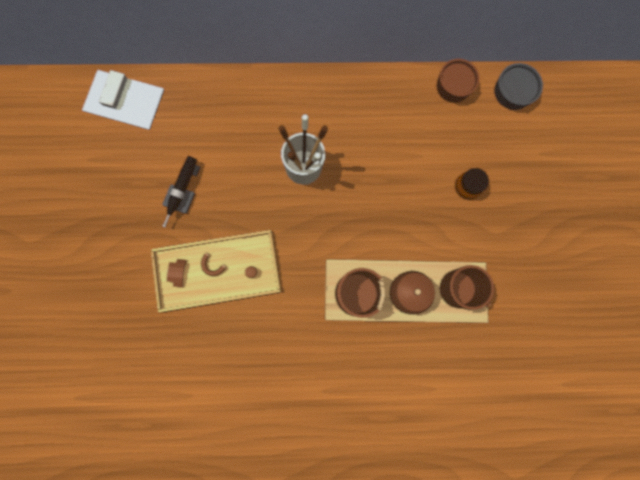

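```bash
cat >> h.py <<'E'
from scipy.optimize import least_squares
def rim(w,c=(.519,-.079),lo=.094,hi=.112):
    q=w.reshape(-1,3); q=q[~np.isnan(q[:,0])]
    q=q[(q[:,2]>lo)&(q[:,2]<hi)&(np.hypot(q[:,0]-c[0],q[:,1]-c[1])<.06)]
    s=least_squares(lambda p:np.hypot(q[:,0]-p[0],q[:,1]-p[1])-.040,c,loss="soft_l1",f_scale=.003).x
    a=np.degrees(np.arctan2(q[:,1]-s[1],q[:,0]-s[0]))
    return s,len(q),np.median(q[:,2]),np.histogram(a,np.arange(-180,181,10))[0]
E
python3 - <<'E'
from h import *
for c in("scene","top"):
    f=grab_frame(c); w=cloud(f); s,n,z,h=rim(w); print(c,s,n,z); print(h.tolist())
    b=(185,205,110,90) if c=="scene" else (320,250,180,85)
    x,y,ww,hh=b; cr=f["color"][y:y+hh,x:x+ww,::-1]
    cv2.imwrite(f"pics/cr_{c}.png",cv2.resize(cr,None,fx=4,fy=4,interpolation=3))
E
python3 - <<'E'
import cv2,numpy as np
a=cv2.imread("pics/cr_scene.png");b=cv2.imread("pics/cr_top.png")
o=np.zeros((600,800,3),np.uint8); b=b[:340,:360]; a=a[:360,:440]
o[:a.shape[0],:440]=a; o[:b.shape[0],440:440+b.shape[1]]=b; cv2.imwrite("pics/crops.png",o)
E
```

```text
scene [ 0.52273524 -0.07949414] 546 0.1000174620217966
[21, 20, 19, 15, 16, 0, 0, 0, 0, 0, 0, 3, 24, 25, 25, 26, 26, 23, 21, 21, 19, 16, 15, 6, 8, 10, 14, 10, 19, 18, 21, 20, 21, 23, 22, 19]
top [ 0.51816495 -0.07888491] 376 0.10146492592929213
[14, 15, 13, 12, 11, 0, 0, 0, 0, 0, 0, 0, 13, 15, 15, 15, 14, 11, 12, 12, 13, 12, 13, 13, 13, 13, 12, 12, 13, 13, 14, 14, 13, 13, 11, 12]
```

View pics/crops.png

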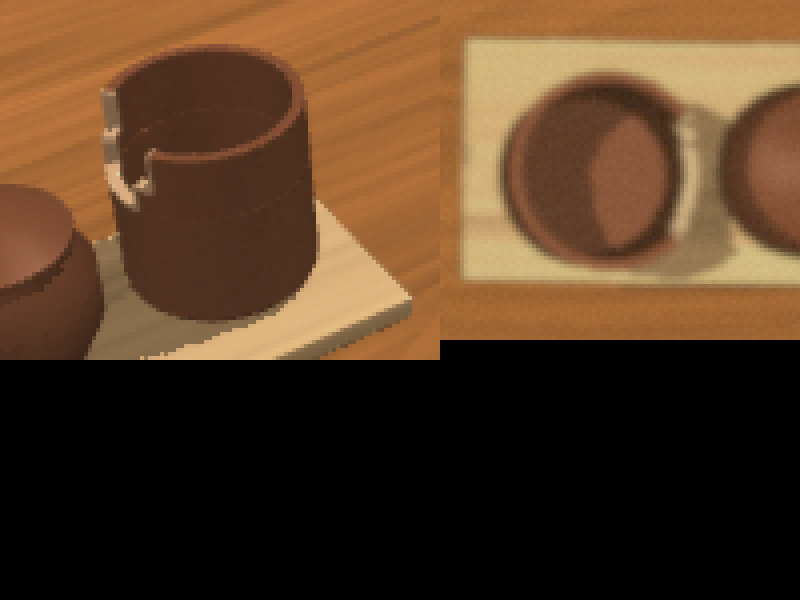

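```bash
python3 - <<'E'
from h import *
grasp(5)
q=[0,0,1,0]
move_to([.53,.255,.24],q)
print(get_time(),get_ee_pos(),get_joints(),get_gripper_width())
f=grab_frame("wrist"); w=cloud(f); save(f,"w1"); print(f["eye"])
for m in masks_of("rim_shard","wrist")[:2]:
    p=w[m["region"]]; p=p[~np.isnan(p[:,0])]; t=p[p[:,2]>.011]
    r=cv2.minAreaRect((t[:,:2]*1000).astype(np.float32))
    print(m["confidence"],m["bbox"],r,np.percentile(t[:,2],[50,90,99]),t.mean(0))
E
```

```text
4.4667 [0.52965391 0.25569051 0.23998424] [ 3.37416863e-01  4.13828123e-01  1.61993358e+00  1.25695653e-04
  1.10788197e+00 -1.23420607e+00] 0.00037297671717716576
[0.45406424 0.25655006 0.40950697]
0.8 [311.2, 215.5, 26.6, 42.1] ((566.9405517578125, 264.31500244140625), (30.53829002380371, 48.00150680541992), 82.7901382446289) [0.01626326 0.01813964 0.01903562] [0.56570273 0.26354439 0.01594405]
```

View pics/w1.png

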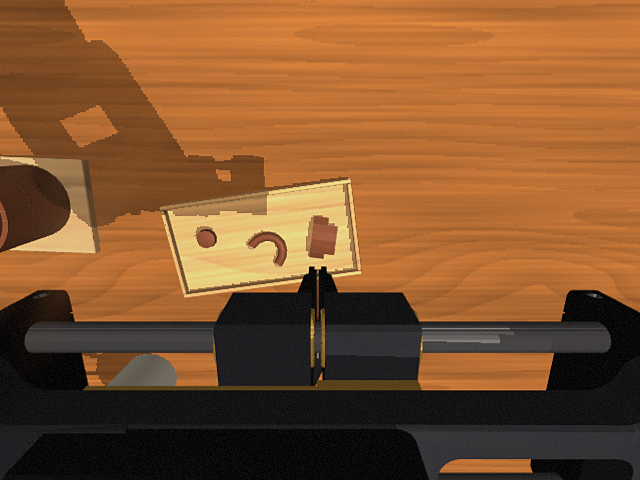

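```bash
python3 - <<'E'
from h import *
move_straight([.567,.262,.24])
move_straight([.567,.262,.043]); wait(2.4)
print(get_time(),get_ee_pos())
move_straight([.567,.262,.26])
move_to([.50,-.12,.26],[0,0,1,0])
print(get_time(),get_ee_pos())
f=grab_frame("wrist"); w=cloud(f); save(f,"w2")
s,n,z,h=rim(w); print(s,n,z,h.tolist())
E
```

```text
8.8333 [0.56698512 0.26199789 0.04297426]
11.875 [ 0.50036012 -0.11938868  0.25998466]
[ 0.51904383 -0.07773351] 1236 0.1012346351256729 [41, 45, 46, 43, 32, 0, 0, 0, 0, 0, 0, 0, 42, 40, 45, 40, 47, 44, 46, 48, 48, 47, 48, 47, 46, 43, 42, 43, 42, 39, 37, 31, 40, 38, 43, 43]
```

View pics/w2.png

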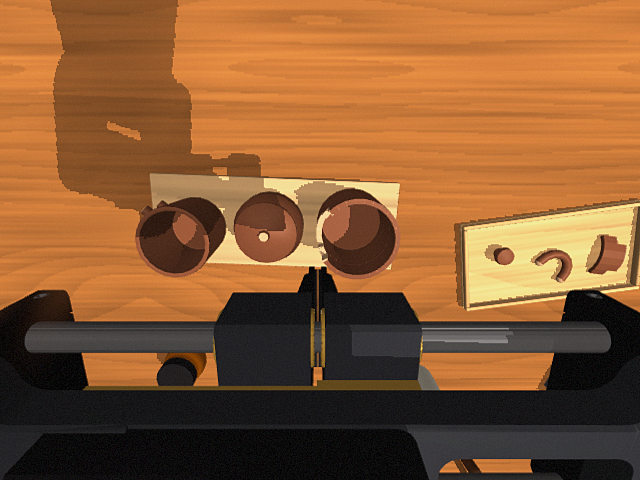

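The wrist view shows the gap at pixel (322,228), on the pot's −y side. It centres at about −96° around an axis at (0.519, −0.078), so the chip is at (0.515, −0.118).

```bash
python3 - <<'E'
from h import *
move_straight([.515,-.118,.26])
move_straight([.515,-.118,.127]); wait(2.4)
print(get_time(),get_ee_pos())
move_straight([.515,-.118,.32]); wait(.5)
print(get_time(),get_ee_pos(),get_force())
f=grab_frame("top"); s,n,z,h=rim(cloud(f)); print(s,n,z)
print(hand_in())
E
```

```text
15.6083 [ 0.51501739 -0.11799175  0.12700643]
17.5417 [ 0.51499225 -0.11800847  0.31995345] [ 0.22582914  0.28703175 -0.19129595]
[ 0.51830561 -0.07899054] 159 0.10145601110455538
the job is handed in; nothing more can be done
None
```

I pointed at the rim shard and then at the gap in the chipped pot, about 25 mm above each for 2.4 s, raised the hand to 32 cm and handed in at about 18 s, with no sign of contact.

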